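Load the drying box and hold its lid at 50 degrees

ROBOT

A 6-joint arm with a two-finger parallel gripper is mounted at the origin on the work surface. World frame = base frame: x ahead of the robot, y to its left, z up, the work surface at z = 0. Lengths are in mm, angles in degrees, forces in N, time in s.
With the tool pointing down it reaches from about 300 to 850 mm from the base axis. Payload 4.2 kg.
Tool frame: the origin (TCP) lies at the very end of the fingers, on their centre line; the grasp point (between the pads) lies 19 mm behind it; z points along the fingers, y is the direction in which the jaws open and shut (so a half turn about z gives the same grasp; the last joint's range is limited). The gripper opens to 91 mm and grips with 3 to 60 N. Pads are 32 mm wide; open, the fingers measure 118 mm over their backs; the gripper's body (76 mm by 178 mm) begins 60 mm behind the grasp point.
Start: joints at [67.494, 18.312, 89.639, -0, 72.044, -1.146], TCP at [209.432, 535.52, 213.976] pointing down, gripper open.
Joint ranges: [-177.97, 177.97], [-48.28, 115.42], [12.27, 149.76], [-77.06, 257.06], [2.81, 150.46], [-146.56, 146.56]. Speed limits (degrees/s): [147.25, 147.25, 180, 180, 180, 180].

INTERFACE

Orientations are given as [roll, pitch, yaw] about the fixed x, y, z axes, in that order (R = Rz(yaw) Ry(pitch) Rx(roll)).
In Python, from workcell import monitor, eyes, job gives the robot as it stands.
- The arm moves only by the tool move_arm, never from a script. Its argument "increments" is a list that holds one entry, the list of rows, each a list of 7 numbers: the opening, from 0 (shut) to 1 (fully open), then the shift along the tool's x, y, z in cm, then the turn, a rotation vector about the tool's x, y, z in rad. In form: [[[jaw, x, y, z, ax, ay, az], ...]]. A call has 1 to 12 rows; each row shifts and turns the pose as measured when the row begins, along the tool's axes as they then stand; what a row does not reach is not made up. A row lasts 1/8 s, in which the tool goes at most 62.5 mm and 10.7 degrees, less where a joint would pass 70% of its speed; a pose out of reach is approached as far as the arm can. A call is refused whole if a number of a shift passes 6.25 or a number of a turn 0.188, either way. A call with a gripper value outside its range is refused whole. The fingers move at their own pace and stop on an object; "force" is the grip in N (left out, the last holds). Time passes only in rows, so rows that do not move let the fingers close. It gives the time, the measured TCP pose, the force and the opening at its end, in the units of the state.
- monitor.state(): the state, without advancing time (a new reading comes with each control period).
- eyes.grab_frame(name): name is "scene" or "top" or "wrist"; returns a dict with "color" (384x512x3 uint8, red, green, blue), "z_map" (384x512 float32, mm along the optical axis (not along the pixel's ray), 0 where there is no reading), "camera_matrix" (3x3 intrinsics, pixels), "rvec" (rotation vector, rad) and "tvec" (3), from world to camera coordinates, as OpenCV has them. Camera axes: x right, y down, z forward; pixel columns grow to the right and rows downward; lengths in mm; the calibration is good to about 2 mm. A picture is of the moment at which its call begins.
- job.job_done(): hands the job in, once; it reports no verdict.
The state is a dict: "time_s": time; "qpos": joint angles; "qvel": joint speeds; "effort": joint torques, N m; "ee_pos": TCP position; "ee_rot": TCP orientation; "force": force on the tool from outside, world axes, zero at the start; "torque": the same for the moment, N m; "gripper_width": finger opening in mm.
Only numpy, scipy, OpenCV 4.12 (cv2) and the standard library are available. Lean on these libraries where they do the work, as an engineer would, in place of code of your own. Each camera call takes 0.05 s, during which the arm holds its last target. There are 200 camera calls.

TASK

Take the plaster cylinder lying in the wooden cradle and lay it gently, not dropping it, on the two in the drying box so that it saddles into the gap between them, lengthwise like them and about even with their ends. Then bring the wide-open lid down without letting it fall shut and hold it ajar at 50 degrees above closed, so that a colleague can fit the lid stay: you finish while still holding the lid there, as it falls shut if let go. Leave the tin, hammer and sanding block where they are.

Things in the scene. Friction and masses are not known exactly. Their poses are not given: they have to be found in the camera images.
- drying_box: Plywood drying box fixed to the bench, open-topped, outside 236 (x) x 176 (y) x 110 mm high, walls and floor 8 mm. Origin: centre of its underside, z up. Lid hinged along the top of its +y wall. On its floor two 12 mm high battens along y, inner faces at x = +-45.5 mm, keep two plaster cylinders side by side. Turned at most 0.4 rad.
- cast_left_center (a point): Centre of the lower plaster cylinder on the -x side in the drying box: 44 mm diameter, 100 mm long, 0.12 to 0.24 kg, lying along the box's y, centre 30 mm above the box's underside. Loose, with up to 3 mm of play between the battens.
- cast_right_center (a point): Centre of the other, equal lower cylinder, on the +x side. A third one saddled on both has its centre about 68 mm above the box's underside.
- cast_loose: The third plaster cylinder, the same size (44 mm diameter, 100 mm long, 0.12 to 0.24 kg), at the start lying in the cradle. Its x axis runs along its length; its origin is on its surface halfway along (at the start its underside), 22 mm from its centre.
- cast_loose_center (a point): Centre of that third cylinder, at the start 30 mm above the bench.
- cradle: Low wooden cradle fixed to the bench: board 90 (its x) x 50 x 8 mm with two thin strips, 7 mm high, 44 mm over their outer faces, along its x. The third cylinder lies between the strips along the cradle's x. Origin: centre of its underside.
- lid (a joint): Angle of the lid in rad: 0 closed (level), growing as it opens upward, 0.873 is 50 degrees, 1.83 its stop. It starts wide open, leaning back near or on its stop, where it stays by itself; below about 1.55 it falls shut. No spring, hardly any friction.
- flap: The whole lid: plywood panel 236 mm wide, 9 mm thick, reaching 174 mm from the hinge, with a steel pull bar on two rods beyond its free edge; 0.25 to 0.5 kg in all. Its frame turns with it: origin midway along the hinge axis, x along the hinge axis (the box's x), -y from the hinge to the bar.
- bar_mid (a point): Middle of the lid's steel pull bar: round, 12 mm diameter, parallel to the hinge axis, 220 mm from it, in the middle plane of the panel and 46 mm beyond its free edge; 102 mm is free between its two 8 mm rods. A pinch can turn about it.
- lid_hinge (a point): Middle of the hinge axis: in the box's frame at x 0, y +88, z 115.5 mm. The axis runs along the box's x. With the lid at angle a the bar is 220 mm x cos a from it towards the box's -y and 220 mm x sin a above it.
- tin: Bystander: closed steel tin, 68 mm diameter, 85 mm high, loose, standing. Origin: centre of its underside.
- hammer: Bystander: hammer lying on the bench to the robot's right, handle along its x. Origin: underside.
- sanding_block: Bystander: cork sanding block 80 x 45 x 30 mm on the bench beyond the work. Origin: centre of its underside.
- cast_left: The same lower cylinder as cast_left_center, x along its length, origin on its surface halfway along.
- cast_right: The same lower cylinder as cast_right_center, x along its length, origin on its surface halfway along.
Not all that is in view belongs to the job. Leave any purple or red look-alike of the cast_right alone.

How it is judged:
By the outcome, as a careful person would: the job done as asked, in the order asked, and still so for the second after the job is handed in, while the arm keeps its last pose, push and grip.
It also fails if it takes over 50 s, if anything falls off the work surface, if the arm or the gripper's body presses on something with over 40 N, if the wrist force passes 120 N, or if a joint passes its speed limit or range.

## Working session

There is one attempt and no reset: what is moved stays moved. The work goes in short steps, Python scripts to look and compute and a tool call to move; the robot and the scene stay as the last step left them, time stands still between calls to the robot, and variables do not carry over. Pictures are saved under pics/ and viewed, about 8 in all and at most 12, crops included, and the job is handed in when it is done.

Besides the shell and the picture viewer there is one more tool, called after ">>>" by a JSON object that holds its "api" and its "payload", one argument or row to a line. move_arm: Moves the arm, as the interface text tells. Its arguments: {"type":"object","properties":{"increments":{"type":"array"},"force":{"type":"number"}},"required":["increments"]}

```bash
mkdir -p pics; ls
cat > h.py <<'E'
import numpy as np, cv2
from workcell import monitor, eyes, job
def grab(n):
    f=eyes.grab_frame(n); f['R']=cv2.Rodrigues(np.array(f['rvec'],float))[0]; f['t']=np.array(f['tvec'],float).ravel(); f['K']=np.array(f['camera_matrix'],float); return f
def save(f,n,s=1): cv2.imwrite('pics/'+n,cv2.resize(f['color'][:,:,::-1],None,fx=s,fy=s))
def cloud(f):
    z=f['z_map']; v,u=np.indices(z.shape); K=f['K']
    c=np.stack([(u-K[0,2])/K[0,0]*z,(v-K[1,2])/K[1,1]*z,z],-1)
    p=(c-f['t'])@f['R']; p[z<=0]=np.nan; return p
def ray(f,u,v,h):
    d=f['R'].T@np.linalg.inv(f['K'])@[u,v,1]; o=-f['R'].T@f['t']; return o+d*(h-o[2])/d[2]
E
python3 - <<'E'
from h import *
print(monitor.state())
a=grab('scene');b=grab('top')
np.savez('f0.npz',ps=cloud(a),pt=cloud(b),cs=a['color'],ct=b['color'])
im=np.hstack([a['color'],b['color']]);cv2.imwrite('pics/a.png',a['color'][:,:,::-1]);cv2.imwrite('pics/b.png',cv2.resize(b['color'][:,:,::-1],(768,576)))
E
```

```text
pics
{'time_s': 0.0, 'qpos': array([ 6.74944116e+01,  1.83531538e+01,  8.97052420e+01, -2.86827932e-03,
        7.20431111e+01, -1.14681653e+00]), 'qvel': array([-0.11394645, -0.00890247,  0.03499228, -0.07394284, -0.00485228,
       -0.04433172]), 'effort': array([-7.91080583e-05, -4.12479651e+01, -2.31975335e+01,  7.26001686e-02,
        4.55787464e-02, -1.64054909e-04]), 'ee_pos': array([209.25364365, 535.04576312, 213.1129955 ]), 'ee_rot': array([-1.79898459e+02,  6.94844853e-04,  1.58642115e+02]), 'force': array([-0.18259044, -0.03606535, -0.52017582]), 'torque': array([-0.02179229,  0.00190246, -0.01543458]), 'gripper_width': 91.32784824526807}
```

View pics/a.png

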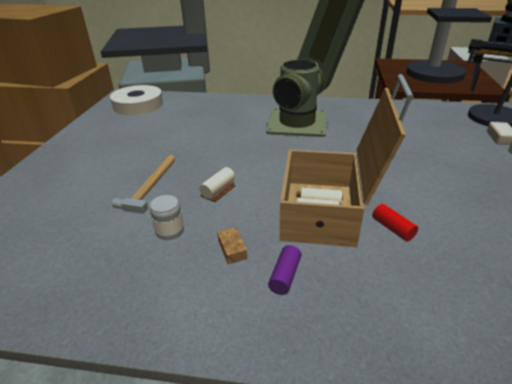

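View pics/b.png

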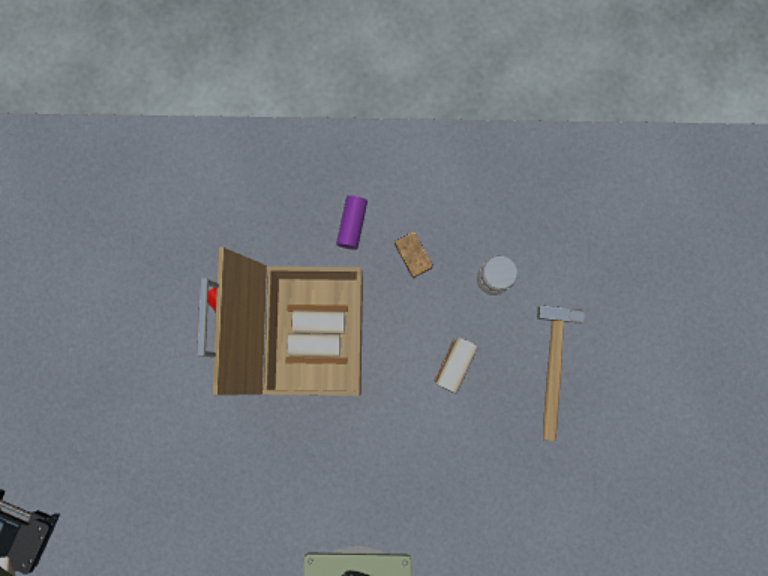

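The scene picture faces the robot: the cradle with the white cast is at about (217,183), and the box with two white casts at (320,195), with its lid leaning towards world +y. In the top picture the cradle is at (456,365), the box rim spans (268..362, 268..394), the lower casts are at (318,322) and (314,345), and the bar is at (204,318). The purple and red cylinders are the decoys.

Run:
```python
from h import *
d=np.load('f0.npz')
hull=None
for k in 'ts':
    P=d['p'+k];C=d['c'+k].astype(int); x,y,z=P[...,0],P[...,1],P[...,2]
    reg=(x>300)&(x<800)&(y>-350)&(y<350)
    rim=reg&(abs(z-110)<7)&(y>-60)
    q=P[rim][:,:2].astype(np.float32); print(k,'rim',len(q),cv2.minAreaRect(q), np.median(z[reg]))
    white=(C.min(-1)>120)&((C.max(-1)-C.min(-1))<45)&reg&(z>15)&(z<65)
    n,l,s,c=cv2.connectedComponentsWithStats(white.astype(np.uint8))
    for i in range(1,n):
        if s[i,4]>60:
            p=P[l==i]; print('w',s[i],p.mean(0).round(1),cv2.minAreaRect(p[:,:2].astype(np.float32)),np.nanpercentile(p[:,2],95).round(1))
    hi=reg&(z>150)&(y>60)
    p=P[hi]; g=(C.max(-1)-C.min(-1))[hi]<25
    b=p[g&(p[:,2]>280)]
    if len(b): print('bar',len(b),b.mean(0),b.min(0),b.max(0))
    # panel fit
    b=p[~g]; 
    if len(b)>50:
        print('panel',len(b),b.mean(0),np.linalg.svd(b-b.mean(0),full_matrices=False)[2][2], np.percentile(b,[2,98],axis=0))
```

```text
t rim 841 ((521.15869140625, 89.7214126586914), (236.424072265625, 174.9416961669922), 0.18082892894744873) 1.3349678318294997
w [195 207  34  15 454] [542.2  85.2  48.3] ((543.14453125, 86.55111694335938), (97.8466796875, 39.11423110961914), 88.90853881835938) 54.7
w [192 223  34  14 471] [497.8  93.3  47.8] ((498.2712707519531, 94.06559753417969), (38.16268539428711, 96.8822021484375), 0.8518386483192444) 54.6
w [291 225  27  36 470] [ 464.1 -182.    47.7] ((463.70989990234375, -182.66091918945312), (38.845054626464844, 99.254150390625), 63.675498962402344) 54.5
bar 233 [518.32676685 231.16695917 323.96935729] [402.80495606 218.90301523 280.69367293] [617.31766154 240.02893048 338.69608215]
panel 2741 [519.30555576 204.9431895  232.11281132] [-0.00338937  0.96293102 -0.26972648] [[407.48151781 183.76069397 153.54817771]
 [632.52901894 234.130265   333.7556679 ]]
s rim 1014 ((520.7701416015625, 86.35708618164062), (241.4219970703125, 175.29360961914062), 0.11763188987970352) 0.8525044289110544
w [202 167  33  24 364] [ 467.4 -180.    46.9] ((463.86376953125, -184.0670928955078), (38.477664947509766, 101.13745880126953), 64.17259216308594) 52.8
w [297 188  46  17 595] [517.3  87.7  48.3] ((506.28045654296875, 88.53380584716797), (112.88776397705078, 89.52960205078125), 89.49234771728516) 52.7
bar 348 [532.84915707 227.66512202 318.26337435] [459.6418293  220.30368117 281.37497559] [581.6115903  237.09419603 334.90650498]
panel 2455 [548.03328866 199.76132512 225.00049213] [ 0.0092377  -0.96404719  0.26557047] [[417.61545005 180.10989979 153.72143438]
 [639.01359037 220.20256105 284.06307416]]
```

```bash
cat > plan.py <<'E'
from h import *
from scipy.spatial.transform import Rotation as Ro, Slerp
def plan(wps,jaw,step=45,ang=8):
    """wps: [x,y,z,yaw,roll] (roll 180=down) in mm/deg; prints tool-frame rows"""
    s=monitor.state(); p=np.array(s['ee_pos']); R=Ro.from_euler('xyz',s['ee_rot'],degrees=True); rows=[]
    for w in wps:
        q=np.array(w[:3],float); T=Ro.from_euler('xyz',[w[4] if len(w)>4 else 180,0,w[3]],degrees=True)
        rv=(R.inv()*T).as_rotvec(); n=max(1,int(np.ceil(max(np.linalg.norm(q-p)/step,np.degrees(np.linalg.norm(rv))/ang))))
        for i in range(n):
            Ri=R*Ro.from_rotvec(rv*i/n); rows.append([jaw]+list((Ri.inv().apply((q-p)/n)/10).round(2))+list((rv/n).round(3)))
        p,R=q,T
    print(len(rows),'t',s['time_s'],np.round(s['ee_pos'],1),np.round(s['ee_rot'],2),np.round(s['force'],1),round(s['gripper_width'],1),np.round(s['qpos'],0))
    for r in rows: print([float(v)+0 for v in r],end=',\n')
E
python3 -c "
from plan import *
plan([[300,230,230,158],[340,20,230,155],[464,-183,180,153.7]],1,55)"
```

```text
15 t 0.1 [209.3 535.1 213.2] [-179.91   -0.    158.64] [-0.5 -0.4 -0.8] 91.1 [67. 18. 90. -0. 72. -1.]
[1.0, -3.26, -4.19, -0.27, 0.0, 0.0, 0.002],
[1.0, -3.27, -4.18, -0.27, 0.0, 0.0, 0.002],
[1.0, -3.28, -4.17, -0.28, 0.0, 0.0, 0.002],
[1.0, -3.28, -4.17, -0.28, 0.0, 0.0, 0.002],
[1.0, -3.29, -4.16, -0.28, 0.0, 0.0, 0.002],
[1.0, -3.3, -4.15, -0.28, 0.0, 0.0, 0.002],
[1.0, -2.89, -4.49, 0.0, 0.0, 0.0, 0.013],
[1.0, -2.95, -4.45, 0.0, 0.0, 0.0, 0.013],
[1.0, -3.01, -4.42, 0.0, 0.0, 0.0, 0.013],
[1.0, -3.07, -4.38, 0.0, 0.0, 0.0, 0.013],
[1.0, -3.96, -2.63, 1.0, 0.0, 0.0, 0.005],
[1.0, -3.98, -2.61, 1.0, 0.0, 0.0, 0.005],
[1.0, -3.99, -2.6, 1.0, 0.0, 0.0, 0.005],
[1.0, -4.0, -2.58, 1.0, 0.0, 0.0, 0.005],
[1.0, -4.01, -2.56, 1.0, 0.0, 0.0, 0.005],
```

>>> {"api": "move_arm", "payload": {
  "increments": [
    [[1,-3.3,-4.2,-0.3,0,0,0],[1,-3.3,-4.2,-0.3,0,0,0],[1,-3.3,-4.2,-0.3,0,0,0],[1,-3.3,-4.2,-0.3,0,0,0],[1,-3.3,-4.2,-0.3,0,0,0],[1,-3.3,-4.2,-0.3,0,0,0],[1,-2.9,-4.5,0,0,0,0.013],[1,-3,-4.4,0,0,0,0.013],[1,-3,-4.4,0,0,0,0.013],[1,-3.1,-4.4,0,0,0,0.013]]
  ]
}}

```text
time_s: 1.35
ee_pos: [348.1, 5.9, 230.3]
ee_rot: [-179.7, 0.2, 156.1]
force: [1.9, 0.3, 1.1]
gripper_width: 91.5
```

```bash
python3 -c "
from plan import *
plan([[464,-183,180,153.7]],1,50)"
```

```text
5 t 1.35 [348.1   5.9 230.3] [-1.7973e+02  1.5000e-01  1.5610e+02] [1.9 0.3 1.1] 91.5 [ -1.  -3. 113.  -0.  70. -67.]
[1.0, -3.65, -2.51, 1.03, -0.001, 0.001, 0.008],
[1.0, -3.67, -2.48, 1.02, -0.001, 0.001, 0.008],
[1.0, -3.69, -2.45, 1.02, -0.001, 0.001, 0.008],
[1.0, -3.71, -2.42, 1.01, -0.001, 0.001, 0.008],
[1.0, -3.73, -2.39, 1.01, -0.001, 0.001, 0.008],
```

Tracking is good.

>>> {"api": "move_arm", "payload": {
  "increments": [
    [[1,-3.7,-2.5,1,0,0,0.008],[1,-3.7,-2.5,1,0,0,0.008],[1,-3.7,-2.4,1,0,0,0.008],[1,-3.7,-2.4,1,0,0,0.008],[1,-3.7,-2.4,1,0,0,0.008],[1,0,0,0,0,0,0]]
  ]
}}

```text
time_s: 2.1
ee_pos: [466.2, -193.1, 178.5]
ee_rot: [-179.8, 0.1, 153.3]
force: [-0.2, 0.8, 0.6]
gripper_width: 91.5
```

```bash
cat > loose.py <<'E'
from plan import *
f=grab('wrist'); P=cloud(f); C=f['color'].astype(int); x,y,z=P[...,0],P[...,1],P[...,2]
m=(C.min(-1)>100)&((C.max(-1)-C.min(-1))<50)&(z>30)&(z<62)&(abs(x-464)<90)&(abs(y+183)<90)
p=P[m]; print(m.sum(),cv2.minAreaRect(p[:,:2].astype(np.float32)),np.percentile(p[:,2],95))
import sys
save(f,sys.argv[1])
E
python3 loose.py w1.png; python3 -c "
from plan import *
plan([[464,-183,60,153.7],[464,-183,18,153.7]],1,40)"
```

```text
3154 ((462.775390625, -185.79315185546875), (43.98060989379883, 99.67976379394531), 65.25552368164062) 52.8284695941169
5 t 2.15 [ 465.4 -191.8  178.8] [-1.7984e+02  7.0000e-02  1.5334e+02] [-0.4 -0.1  0.4] 91.2 [-24.  13. 102.  -0.  65. -87.]
[1.0, 0.18, 0.25, 3.96, -0.001, 0.0, -0.002],
[1.0, 0.18, 0.25, 3.96, -0.001, 0.0, -0.002],
[1.0, 0.17, 0.25, 3.96, -0.001, 0.0, -0.002],
[1.0, 0.0, 0.0, 2.1, 0.0, 0.0, 0.0],
[1.0, 0.0, 0.0, 2.1, 0.0, 0.0, 0.0],
```

View pics/w1.png

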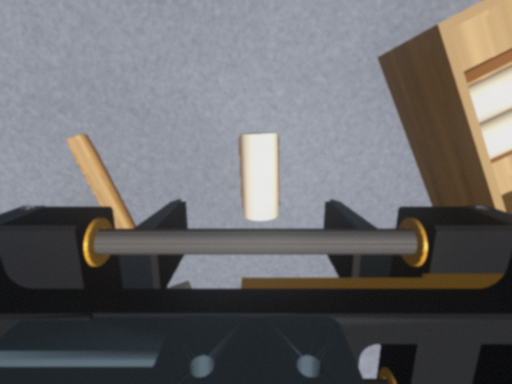

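The wrist picture shows the cast at (260,177), centred and parallel between the fingers, with nothing in the way. Descending.

```bash
python3 -c "
from plan import *
plan([[463.3,-184.8,60,154.5],[463.3,-184.8,18,154.5]],1,40)"
```

```text
5 t 2.15 [ 465.4 -191.8  178.8] [-1.7984e+02  7.0000e-02  1.5334e+02] [-0.4 -0.1  0.4] 91.2 [-24.  13. 102.  -0.  65. -87.]
[1.0, 0.17, 0.19, 3.96, -0.001, 0.0, -0.007],
[1.0, 0.17, 0.19, 3.96, -0.001, 0.0, -0.007],
[1.0, 0.17, 0.18, 3.96, -0.001, 0.0, -0.007],
[1.0, 0.0, 0.0, 2.1, 0.0, 0.0, 0.0],
[1.0, 0.0, 0.0, 2.1, 0.0, 0.0, 0.0],
```

>>> {"api": "move_arm", "payload": {
  "increments": [
    [[1,0.17,0.19,3.9,0,0,-0.007],[1,0.17,0.19,3.9,0,0,-0.007],[1,0.17,0.19,3.5,0,0,-0.007],[1,0,0,1.6,0,0,0],[1,0,0,0,0,0,0]]
  ]
}}

```text
time_s: 2.78
ee_pos: [461.1, -179.7, 48.7]
ee_rot: [-179.9, 0.1, 154.8]
force: [0.1, 0.3, 0.1]
gripper_width: 91.1
```

```bash
python3 -c "
from plan import *
plan([[463.3,-184.8,18.5,154.5]],1,10)"
```

```text
4 t 2.775 [ 461.1 -179.7   48.7] [-1.7992e+02  9.0000e-02  1.5479e+02] [0.1 0.3 0.1] 91.1 [-23.  21. 113.  -0.  46. -87.]
[1.0, -0.1, -0.09, 0.75, 0.0, 0.0, 0.001],
[1.0, -0.1, -0.09, 0.75, 0.0, 0.0, 0.001],
[1.0, -0.1, -0.09, 0.75, 0.0, 0.0, 0.001],
[1.0, -0.1, -0.09, 0.75, 0.0, 0.0, 0.001],
```

>>> {"api": "move_arm", "payload": {
  "increments": [
    [[1,-0.1,-0.09,0.75,0,0,0],[1,-0.1,-0.09,0.75,0,0,0],[1,-0.1,-0.09,0.75,0,0,0],[1,-0.1,-0.09,0.7,0,0,0],[1,0,0,0,0,0,0],[0.6,0,0,0,0,0,0]]
  ]
}}

```text
time_s: 3.52
ee_pos: [464.7, -185.0, 19.8]
ee_rot: [-179.9, 0.4, 154.8]
force: [-0.4, 0.5, -0.6]
gripper_width: 84.1
```

```bash
python3 -c "
from plan import *
plan([[463.3,-184.8,18.5,154.5]],1,10)"
```

```text
1 t 3.525 [ 464.7 -185.    19.8] [-179.94    0.35  154.82] [-0.4  0.5 -0.6] 84.1 [-23.  24. 114.  -0.  42. -88.]
[1.0, 0.14, -0.04, 0.13, -0.001, 0.006, 0.006],
```

>>> {"api": "move_arm", "payload": {
  "increments": [
    [[0.3,0,0,0.1,0,0,0],[0.3,0,0,0,0,0,0],[0.3,0,0,0,0,0,0],[0.3,0,0,0,0,0,0],[0.3,0,0,0,0,0,0],[0.3,0,0,0,0,0,0]]
  ],
  "force": 20
}}

```text
time_s: 4.28
ee_pos: [465.0, -185.2, 19.2]
ee_rot: [-179.9, 0.4, 154.8]
force: [0.3, 0.1, 0.1]
gripper_width: 43.8
```

```bash
python3 -c "
from plan import *
plan([[465,-185,110,154.8],[500,-40,180,90],[520,90,180,90]],0.3,45)"
```

```text
15 t 4.275 [ 465.  -185.2   19.2] [-179.94    0.41  154.83] [0.3 0.1 0.1] 43.8 [-23.  24. 114.  -0.  41. -88.]
[0.3, -0.02, 0.0, -3.03, 0.0, 0.002, 0.0],
[0.3, -0.01, 0.0, -3.03, 0.0, 0.002, 0.0],
[0.3, 0.0, 0.0, -3.03, 0.0, 0.002, 0.0],
[0.3, 0.33, 1.62, -0.78, 0.0, 0.0, 0.126],
[0.3, 0.53, 1.57, -0.78, 0.0, 0.0, 0.126],
[0.3, 0.73, 1.49, -0.78, 0.0, 0.0, 0.126],
[0.3, 0.91, 1.39, -0.78, 0.0, 0.0, 0.126],
[0.3, 1.07, 1.26, -0.78, 0.0, 0.0, 0.126],
[0.3, 1.22, 1.12, -0.78, 0.0, 0.0, 0.126],
[0.3, 1.35, 0.95, -0.78, 0.0, 0.0, 0.126],
[0.3, 1.46, 0.78, -0.78, 0.0, 0.0, 0.126],
[0.3, 1.55, 0.59, -0.78, 0.0, 0.0, 0.126],
[0.3, 4.33, 0.67, 0.0, 0.0, 0.0, 0.0],
[0.3, 4.33, 0.67, 0.0, 0.0, 0.0, 0.0],
[0.3, 4.33, 0.67, 0.0, 0.0, 0.0, 0.0],
```

>>> {"api": "move_arm", "payload": {
  "increments": [
    [[0.3,0,0,-1.5,0,0,0],[0.3,0,0,-3,0,0,0],[0.3,0,0,-4,0,0,0],[0.3,0.3,1.6,-0.9,0,0,0.12],[0.3,0.5,1.6,-0.9,0,0,0.12],[0.3,0.7,1.5,-0.9,0,0,0.12],[0.3,0.9,1.4,-0.9,0,0,0.12],[0.3,1.1,1.3,-0.9,0,0,0.12],[0.3,1.2,1.1,-0.9,0,0,0.12],[0.3,1.3,1,-0.9,0,0,0.12],[0.3,1.5,0.8,-0.8,0,0,0.12],[0.3,1.5,0.6,-0.8,0,0,0.12]]
  ]
}}

```text
time_s: 5.78
ee_pos: [497.7, -35.3, 196.2]
ee_rot: [179.6, 0.2, 90.8]
force: [0.2, 0.3, -2.6]
gripper_width: 43.7
```

```bash
python3 -c "
from plan import *
plan([[520,90,180,90]],0.3,40)"
```

```text
4 t 5.775 [497.7 -35.3 196.2] [179.6    0.22  90.75] [ 0.2  0.3 -2.6] 43.7 [ -5.  12. 101.  -0.  66.  -6.]
[0.3, 3.13, 0.6, 0.4, 0.002, 0.001, 0.003],
[0.3, 3.13, 0.59, 0.4, 0.002, 0.001, 0.003],
[0.3, 3.13, 0.58, 0.4, 0.002, 0.001, 0.003],
[0.3, 3.13, 0.57, 0.4, 0.002, 0.001, 0.003],
```

>>> {"api": "move_arm", "payload": {
  "increments": [
    [[0.3,3.1,0.6,0.4,0,0,0],[0.3,3.1,0.6,0.4,0,0,0],[0.3,3.1,0.6,0.4,0,0,0],[0.3,2.8,0.6,0.4,0,0,0],[0.3,0,0,0,0,0,0]]
  ]
}}

```text
time_s: 6.4
ee_pos: [520.0, 90.2, 184.2]
ee_rot: [179.4, 0.2, 90.7]
force: [-0.4, -1.2, -1.7]
gripper_width: 43.5
```

Run:
```python
from plan import *
f=grab('wrist'); P=cloud(f); C=f['color'].astype(int); x,y,z=P[...,0],P[...,1],P[...,2]
w=(C.min(-1)>100)&((C.max(-1)-C.min(-1))<50)
for lo,hi in ((30,60),(120,230)):
    m=(w&(z>lo)&(z<hi)&(abs(x-520)<60)&(abs(y-90)<80)).astype(np.uint8)
    n,l,s,c=cv2.connectedComponentsWithStats(m)
    for i in range(1,n):
        if s[i,4]>150:
            p=P[l==i]; t=p[p[:,2]>np.percentile(p[:,2],70)]; print(lo,s[i],cv2.minAreaRect(p[:,:2].astype(np.float32)),'ridge',t.mean(0).round(1),'rng',np.percentile(p,[1,99],axis=0).round(1).tolist())
save(f,'w2.png')
plan([[520,90,100,90]],.3,30)
```

```text
30 [219 136  36  14 395] ((498.6430969238281, 135.5923614501953), (41.70103454589844, 14.211503982543945), 6.89771032333374) ridge [498.7 135.5  52.3] rng [[478.9, 127.5, 38.1], [519.2, 141.2, 53.5]]
120 [ 218  146   74   82 5757] ((518.5490112304688, 118.19252014160156), (46.52470397949219, 47.10482406616211), 2.6815757751464844) ridge [519.  121.5 217.4] rng [[498.2, 98.6, 184.1], [538.9, 141.4, 218.5]]
120 [ 221  254   69   23 1536] ((519.0377197265625, 73.73709106445312), (43.232025146484375, 22.792072296142578), 3.98913836479187) ridge [519.6  78.2 217.3] rng [[498.6, 64.8, 199.6], [540.0, 84.6, 218.3]]
3 t 6.45 [519.9  89.3 184.4] [179.37   0.26  90.7 ] [-0.  -0.3 -2.7] 43.8 [ 9. 15. 99. -0. 66.  8.]
[0.3, 0.04, -0.03, 2.81, 0.004, 0.001, 0.004],
[0.3, 0.03, -0.02, 2.81, 0.004, 0.001, 0.004],
[0.3, 0.03, -0.01, 2.81, 0.004, 0.001, 0.004],
```

View pics/w2.png

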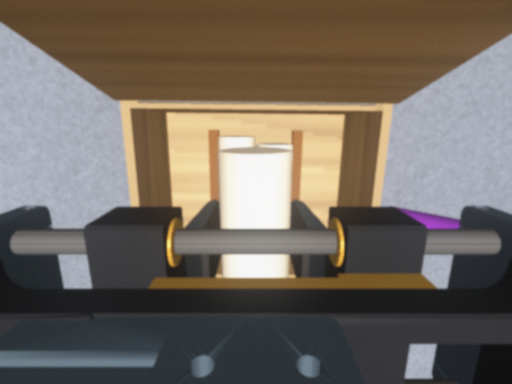

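The held cast is at (255,200), level between the fingers and aligned over the two lower casts, whose ends show at (237,142) and (275,145). Lowering it slowly until I feel contact.

>>> {"api": "move_arm", "payload": {
  "increments": [
    [[0.3,0,0.03,2.8,0.003,0,0.003],[0.3,0,0.03,2.8,0.003,0,0.003],[0.3,0,0.03,2.8,0.003,0,0.003],[0.3,0,0,1.8,0,0,0],[0.3,0,0,0.8,0,0,0],[0.3,0,0,0,0,0,0]]
  ]
}}

```text
time_s: 7.2
ee_pos: [521.9, 83.3, 75.7]
ee_rot: [179.6, 0.4, 89.9]
force: [0.3, -0.0, -0.7]
gripper_width: 43.9
```

```bash
python3 -c "
from plan import *
plan([[520.7,89,62,90]],0.3,40)"
```

```text
1 t 7.2 [521.9  83.3  75.7] [179.64   0.37  89.93] [ 0.3 -0.  -0.7] 43.9 [  8.  21. 107.  -1.  51.   8.]
[0.3, 0.58, -0.13, 1.37, 0.006, 0.007, -0.001],
```

>>> {"api": "move_arm", "payload": {
  "increments": [
    [[0.3,0.3,-0.06,0.4,0.003,0.003,0],[0.3,0.3,-0.06,0.4,0.003,0.003,0],[0.3,0,0,0.3,0,0,0],[0.3,0,0,0,0,0,0]]
  ]
}}

```text
time_s: 7.7
ee_pos: [522.0, 89.6, 66.2]
ee_rot: [179.8, -0.0, 89.9]
force: [0.4, 0.1, -2.1]
gripper_width: 43.5
```

```bash
python3 -c "
from plan import *
plan([[520.7,89,62,90]],0.3,40)"
```

```text
1 t 7.7 [522.   89.6  66.2] [ 1.7977e+02 -3.0000e-02  8.9920e+01] [ 0.4  0.1 -2.1] 43.5 [  9.  22. 108.  -0.  50.   9.]
[0.3, -0.06, -0.13, 0.41, 0.004, 0.0, -0.001],
```

>>> {"api": "move_arm", "payload": {
  "increments": [
    [[0.3,-0.05,-0.12,0.4,0,0,0],[0.3,0,0,0.2,0,0,0],[0.3,0,0,0,0,0,0]]
  ]
}}

```text
time_s: 8.07
ee_pos: [520.8, 89.1, 59.8]
ee_rot: [179.8, -0.0, 89.9]
force: [1.2, 0.1, -2.0]
gripper_width: 43.5
```

>>> {"api": "move_arm", "payload": {
  "increments": [
    [[0.3,0,0,0.15,0,0,0],[0.3,0,0,0.1,0,0,0],[0.3,0,0,0,0,0,0]]
  ]
}}

```text
time_s: 8.45
ee_pos: [521.4, 89.2, 57.5]
ee_rot: [179.7, -0.0, 89.9]
force: [0.3, -0.4, -2.1]
gripper_width: 43.4
```

>>> {"api": "move_arm", "payload": {
  "increments": [
    [[0.3,0,0,0.12,0,0,0],[0.3,0,0,0,0,0,0]]
  ]
}}

```text
time_s: 8.7
ee_pos: [522.0, 89.2, 57.3]
ee_rot: [179.6, -0.0, 89.9]
force: [-0.0, -0.9, -1.3]
gripper_width: 43.3
```

>>> {"api": "move_arm", "payload": {
  "increments": [
    [[0.3,0,0,0.15,0,0,0],[0.3,0,0,0,0,0,0]]
  ]
}}

```text
time_s: 8.95
ee_pos: [522.0, 89.2, 57.3]
ee_rot: [179.6, -0.0, 89.9]
force: [-0.2, -1.0, -1.3]
gripper_width: 43.9
```

>>> {"api": "move_arm", "payload": {
  "increments": [
    [[0.3,0,0,0.25,0,0,0],[0.3,0,0,0.1,0,0,0]]
  ]
}}

```text
time_s: 9.2
ee_pos: [522.3, 89.3, 56.8]
ee_rot: [179.5, -0.1, 90.0]
force: [-1.8, -0.5, 6.0]
gripper_width: 43.5
```

>>> {"api": "move_arm", "payload": {
  "increments": [
    [[0.49,0,0,0,0,0,0],[0.52,0,0,0,0,0,0],[0.56,0,0,0,0,0,0],[0.65,0,0,0,0,0,0]]
  ],
  "force": 5
}}

```text
time_s: 9.7
ee_pos: [522.5, 89.5, 56.1]
ee_rot: [179.5, -0.1, 89.9]
force: [-0.2, -0.2, -0.3]
gripper_width: 58.0
```

>>> {"api": "move_arm", "payload": {
  "increments": [
    [[0.7,0,0,-0.5,0,0,0],[0.7,0,0,-1.5,0,0,0],[0.7,0,0,-3,0,0,0],[0.7,0,0,-4,0,0,0],[1,0,0,-4.5,0,0,0],[1,0,0,-3,0,0,0],[1,0,0,0,0,0,0]]
  ]
}}

```text
time_s: 10.58
ee_pos: [521.4, 89.4, 231.8]
ee_rot: [179.2, -0.1, 89.9]
force: [0.8, 0.6, 0.2]
gripper_width: 89.9
```

Run:
```python
from plan import *
for n in ('wrist','scene'):
    f=grab(n); P=cloud(f); C=f['color'].astype(int); x,y,z=P[...,0],P[...,1],P[...,2]
    w=(C.min(-1)>100)&((C.max(-1)-C.min(-1))<50)
    m=w&(z>72)&(z<98)&(abs(x-520)<60)&(abs(y-90)<80)
    p=P[m]; print(n,m.sum(),cv2.minAreaRect(p[:,:2].astype(np.float32)),np.percentile(p,[1,50,99],axis=0).round(1).tolist())
    m=w&(z>35)&(z<56)&(abs(x-520)<60)&(abs(y-90)<80)
    print(np.percentile(P[m],[1,50,99],axis=0).round(1).tolist())
    save(f,'p3%s.png'%n)
plan([[520,89,220,90]],1)
```

```text
wrist 2792 ((521.9191284179688, 90.52438354492188), (42.47663497924805, 99.71734619140625), 0.678699254989624) [[501.5, 42.0, 74.0], [521.8, 93.4, 87.7], [542.8, 140.0, 91.6]]
[[479.5, 36.6, 38.3], [498.6, 90.8, 50.2], [563.4, 140.9, 53.6]]
scene 538 ((524.681640625, 88.87904357910156), (100.70284271240234, 42.354881286621094), 87.42208862304688) [[512.2, 39.9, 72.6], [534.2, 88.9, 84.9], [543.3, 138.1, 90.8]]
[[517.5, 32.4, 36.4], [542.3, 82.6, 51.3], [551.1, 134.7, 55.5]]
1 t 10.675 [519.8  89.1 228.7] [ 1.7952e+02 -7.0000e-02  8.9930e+01] [-1.3 -0.7 -0.7] 91.0 [ 8. 13. 95.  0. 72.  9.]
[1.0, -0.02, 0.01, 0.87, 0.008, -0.001, -0.001],
```

View pics/p3wrist.png

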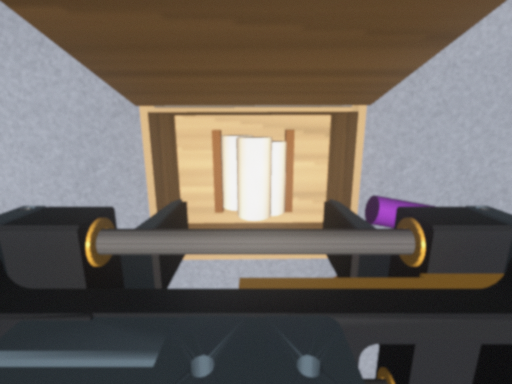

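The wrist picture shows the cast saddled at (254,178) between the two lower ones. Its centre is at y≈90.5, and the lower ones are at about 94 and 86.5. Now I'll go for the lid bar, expected near (521, 232, 328).

```bash
python3 -c "
from plan import *
plan([[515,90,370,180],[521,180,370,180]],.7,45)"
```

```text
15 t 10.675 [519.8  89.1 228.7] [ 1.7952e+02 -7.0000e-02  8.9930e+01] [-1.3 -0.7 -0.7] 91.0 [ 8. 13. 95.  0. 72.  9.]
[0.7, 0.01, -0.03, -1.18, 0.001, 0.0, -0.131],
[0.7, 0.01, -0.03, -1.18, 0.001, 0.0, -0.131],
[0.7, 0.02, -0.03, -1.18, 0.001, 0.0, -0.131],
[0.7, 0.02, -0.03, -1.18, 0.001, 0.0, -0.131],
[0.7, 0.03, -0.02, -1.18, 0.001, 0.0, -0.131],
[0.7, 0.03, -0.02, -1.18, 0.001, 0.0, -0.131],
[0.7, 0.03, -0.02, -1.18, 0.001, 0.0, -0.131],
[0.7, 0.03, -0.01, -1.18, 0.001, 0.0, -0.131],
[0.7, 0.04, -0.01, -1.18, 0.001, 0.0, -0.131],
[0.7, 0.04, -0.01, -1.18, 0.001, 0.0, -0.131],
[0.7, 0.04, 0.0, -1.18, 0.001, 0.0, -0.131],
[0.7, 0.04, 0.0, -1.18, 0.001, 0.0, -0.131],
[0.7, -0.2, 3.0, 0.0, 0.0, 0.0, 0.0],
[0.7, -0.2, 3.0, 0.0, 0.0, 0.0, 0.0],
[0.7, -0.2, 3.0, 0.0, 0.0, 0.0, 0.0],
```

>>> {"api": "move_arm", "payload": {
  "increments": [
    [[0.7,0,0,-3,0,0,-0.13],[0.7,0,0,-3,0,0,-0.13],[0.7,0,0,-3,0,0,-0.13],[0.7,0,0,-2,0,0,-0.13],[0.7,0,0,-1.5,0,0,-0.13],[0.7,0,0,-1,0,0,-0.13],[0.7,0,0,-0.5,0,0,-0.13],[0.7,0,0,0,0,0,-0.13],[0.7,0,0,0,0,0,-0.13],[0.7,0,0,0,0,0,-0.13],[0.7,0,0,0,0,0,-0.13],[0.7,0,0,0,0,0,-0.13]]
  ]
}}

```text
time_s: 12.18
ee_pos: [512.0, 87.9, 350.0]
ee_rot: [-179.8, -2.2, -177.7]
force: [0.1, 0.2, -0.2]
gripper_width: 63.6
```

Run:
```python
from plan import *
for n in ('top','wrist'):
    f=grab(n); P=cloud(f); C=f['color'].astype(int); x,y,z=P[...,0],P[...,1],P[...,2]
    m=(z>310)&(z<345)&(y>215)&(y<260)&(x>430)&(x<610)&((C.max(-1)-C.min(-1))<25)
    if m.sum()>5: print(n,m.sum(),P[m].mean(0).round(1),np.percentile(P[m],[2,98],axis=0).round(1).tolist())
    save(f,'p4%s.png'%n)
plan([[521,190,372,180],[521,230,372,180]],.7,45)
```

```text
wrist 1053 [479.8 228.2 329.5] [[461.7, 225.5, 311.9], [504.5, 236.0, 335.1]]
4 t 12.275 [512.   87.9 350.1] [-179.75   -2.2  -177.96] [-0.2  0.   0.8] 64.0 [  8.  11.  80.  -0.  91. -84.]
[0.7, -0.39, 3.39, -0.76, -0.002, -0.013, 0.012],
[0.7, -0.36, 3.39, -0.75, -0.002, -0.013, 0.012],
[0.7, -0.33, 3.4, -0.74, -0.002, -0.013, 0.012],
[0.7, 0.0, 4.0, 0.0, 0.0, 0.0, 0.0],
```

View pics/p4wrist.png

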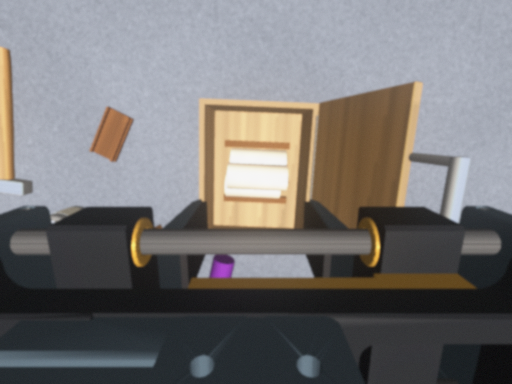

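The wrist picture shows the cradle empty, the three casts in the box at (257,172), and the bar at (455,190), which measures about y≈231, z≈329.

>>> {"api": "move_arm", "payload": {
  "increments": [
    [[0.7,-0.4,1.5,-1.5,0,-0.013,0.012],[0.7,-0.4,3.5,-1,0,-0.013,0.012],[0.7,-0.3,4,0,0,-0.013,0.012],[0.7,0,3,0,0,0,0],[0.7,0,2,0,0,0,0],[0.7,0,0,0,0,0,0]]
  ]
}}

```text
time_s: 13.02
ee_pos: [522.4, 231.1, 368.0]
ee_rot: [-179.4, -0.5, 179.0]
force: [-0.4, -0.7, -0.1]
gripper_width: 63.9
```

Run:
```python
from plan import *
f=grab('wrist'); P=cloud(f); C=f['color'].astype(int); x,y,z=P[...,0],P[...,1],P[...,2]
m=(z>310)&(z<345)&(y>205)&(y<260)&(x>430)&(x<610)&((C.max(-1)-C.min(-1))<25)
t=P[m]; 
if len(t)>5:
    t=t[t[:,2]>np.percentile(t[:,2],60)]; print(m.sum(),t.mean(0).round(1),np.percentile(t,[2,98],axis=0).round(1).tolist())
save(f,'p5.png')
plan([[521,231.5,360,180],[521,231.5,310,180]],.7,25)
```

```text
1443 [506.6 232.2 334.9] [[462.6, 228.7, 334.3], [575.4, 235.8, 336.1]]
3 t 13.075 [522.4 230.4 368.1] [-179.43   -0.54  178.95] [0.  0.3 0.6] 63.8 [ 23.  15.  72.  -0.  93. -66.]
[0.7, 0.14, 0.12, 0.81, -0.01, -0.009, -0.018],
[0.7, 0.0, 0.0, 2.5, 0.0, 0.0, 0.0],
[0.7, 0.0, 0.0, 2.5, 0.0, 0.0, 0.0],
```

View pics/p5.png

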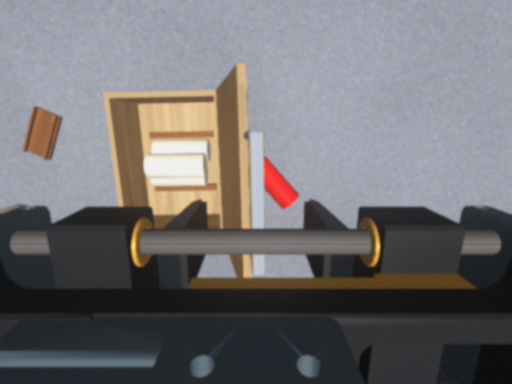

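The bar at (257,200) runs midway between the fingers, with its centre at y≈232, z≈329. Descending onto it.

>>> {"api": "move_arm", "payload": {
  "increments": [
    [[0.7,0.1,0.15,1.5,-0.01,-0.009,-0.018],[0.7,0,0,1.5,0,0,0],[0.7,0,0,1.5,0,0,0],[0.7,0,0,0.5,0,0,0],[0.7,0,0,0,0,0,0]]
  ]
}}

```text
time_s: 13.7
ee_pos: [521.8, 227.9, 315.8]
ee_rot: [-179.9, -0.0, 179.7]
force: [0.6, -0.2, -0.0]
gripper_width: 63.9
```

```bash
python3 -c "
from plan import *
plan([[521,232,310,180]],.7,25)"
```

```text
1 t 13.7 [521.8 227.9 315.8] [-1.7989e+02 -2.0000e-02  1.7965e+02] [ 0.6 -0.2 -0. ] 63.9 [ 22.  15.  79.  -0.  85. -67.]
[0.7, 0.08, 0.41, 0.58, -0.002, 0.0, -0.006],
```

>>> {"api": "move_arm", "payload": {
  "increments": [
    [[0.6,0.05,0.4,0.55,0,0,-0.006],[0.4,0,0,0,0,0,0],[0.2,0,0,0,0,0,0],[0,0,0,0,0,0,0],[0,0,0,0,0,0,0],[0,0,0,0,0,0,0]]
  ],
  "force": 25
}}

```text
time_s: 14.45
ee_pos: [522.0, 232.2, 311.3]
ee_rot: [-179.9, 0.1, -180.0]
force: [-1.0, -1.1, -0.1]
gripper_width: 11.3
```

```bash
cat > arc.py <<'E'
from plan import *
import sys
s=monitor.state(); p=np.array(s['ee_pos']); R=Ro.from_euler('xyz',s['ee_rot'],degrees=True)
g=p-19*R.apply([0,0,1]); v=g-[521,H[1],H[2]] if 0 else g-np.array([521,176,115.5])
print('grasp',g.round(1),'r',np.hypot(v[1],v[2]).round(1),'ang',np.degrees(np.arctan2(v[2],-v[1])).round(1))
E
sed -i 's/v=g-.*else /v=/' arc.py; python3 arc.py
python3 - <<'E'
from plan import *
w=[]
for a in np.radians([102,98,94,90,85,80,75,70,65,60,55,50]): w.append([521,176-220*np.cos(a),115.5+220*np.sin(a)-19,180])
plan(w,0,45)
E
```

```text
grasp [521.9 232.2 330.3] r 222.1 ang 104.7
12 t 14.45 [522.  232.2 311.3] [-1.7989e+02  1.3000e-01 -1.7997e+02] [-1.  -1.1 -0.1] 11.3 [ 23.  15.  80.  -0.  85. -67.]
[0.0, 0.1, -1.05, -0.03, -0.002, 0.002, 0.001],
[0.0, 0.0, -1.51, -0.27, 0.0, 0.0, 0.0],
[0.0, 0.0, -1.53, -0.16, 0.0, 0.0, 0.0],
[0.0, 0.0, -1.53, -0.05, 0.0, 0.0, 0.0],
[0.0, 0.0, -1.92, 0.08, 0.0, 0.0, 0.0],
[0.0, 0.0, -1.9, 0.25, 0.0, 0.0, 0.0],
[0.0, 0.0, -1.87, 0.42, 0.0, 0.0, 0.0],
[0.0, 0.0, -1.83, 0.58, 0.0, 0.0, 0.0],
[0.0, 0.0, -1.77, 0.73, 0.0, 0.0, 0.0],
[0.0, 0.0, -1.7, 0.89, 0.0, 0.0, 0.0],
[0.0, 0.0, -1.62, 1.03, 0.0, 0.0, 0.0],
[0.0, 0.0, -1.52, 1.17, 0.0, 0.0, 0.0],
```

>>> {"api": "move_arm", "payload": {
  "increments": [
    [[0,0,-0.5,-0.08,0,0,0],[0,0,-1,-0.18,0,0,0],[0,0,-1,-0.16,0,0,0],[0,0,-1,-0.12,0,0,0],[0,0,-1,-0.08,0,0,0],[0,0,-1,-0.03,0,0,0]]
  ]
}}

```text
time_s: 15.2
ee_pos: [522.1, 175.2, 319.5]
ee_rot: [179.8, 0.2, -179.9]
force: [0.5, -0.2, 1.7]
gripper_width: 11.5
```

```bash
python3 arc.py
python3 - <<'E'
from plan import *
w=[]
for a in np.radians([86,82,78,74,70,66,62]): w.append([521,176-220*np.cos(a),115.5+220*np.sin(a)-19,180])
plan(w,0,45)
E
```

```text
grasp [522.  175.1 338.5] r 223.0 ang 89.8
7 t 15.2 [522.1 175.2 319.5] [ 179.84    0.25 -179.95] [ 0.5 -0.2  1.7] 11.5 [ 17.  13.  82.   0.  85. -73.]
[0.0, 0.11, -1.45, 0.35, 0.003, 0.004, 0.001],
[0.0, 0.0, -1.53, 0.16, 0.0, 0.0, 0.0],
[0.0, 0.0, -1.51, 0.27, 0.0, 0.0, 0.0],
[0.0, 0.0, -1.49, 0.37, 0.0, 0.0, 0.0],
[0.0, 0.0, -1.46, 0.47, 0.0, 0.0, 0.0],
[0.0, 0.0, -1.42, 0.58, 0.0, 0.0, 0.0],
[0.0, 0.0, -1.38, 0.67, 0.0, 0.0, 0.0],
```

>>> {"api": "move_arm", "payload": {
  "increments": [
    [[0,0,-1.4,0.05,0,0,0],[0,0,-1.5,0.16,0,0,0],[0,0,-1.5,0.27,0,0,0],[0,0,-1.5,0.37,0,0,0],[0,0,-1.4,0.45,0,0,0],[0,0,-0.8,0.3,0,0,0],[0,0,0,0,0,0,0]]
  ]
}}

```text
time_s: 16.08
ee_pos: [522.0, 86.0, 300.9]
ee_rot: [180.0, 0.2, 179.9]
force: [-0.1, 0.6, -0.8]
gripper_width: 11.3
```

```bash
cat > lid.py <<'E'
from plan import *
# lid angle from panel plane points in scene view / top view
import sys
for n in ('scene','top'):
    f=grab(n); P=cloud(f); C=f['color'].astype(int); x,y,z=P[...,0],P[...,1],P[...,2]
    wood=(C[...,0]-C[...,2]>25)&(x>415)&(x<627)&(z>135)&(z<290)&(y>20)&(y<200)
    p=P[wood]
    if len(p)<50: print(n,len(p)); continue
    v=p-p.mean(0); 
    for _ in range(3):
        nrm=np.linalg.svd(p-p.mean(0),full_matrices=False)[2][2]; d=abs((p-p.mean(0))@nrm); p=p[d<max(3,2*d.std())]
    ang=np.degrees(np.arctan2(abs(nrm[1]),abs(nrm[2]))); print(n,len(p),nrm.round(3),'lid',ang.round(2),p.mean(0).round(1))
    save(f,sys.argv[1]+n+'.png')
E
python3 arc.py; python3 lid.py m
```

```text
grasp [522.   86.  319.9] r 223.3 ang 66.2
scene 670 [-0.001  0.912  0.411] lid 65.75 [535.7 137.7 208.8]
top 563 [ 0.003 -0.911 -0.412] lid 65.66 [455.1 140.1 211.3]
```

>>> {"api": "move_arm", "payload": {
  "increments": [
    [[0,0,-1.1,0.55,0,0,0],[0,0,-1.1,0.62,0,0,0],[0,0,-1.1,0.68,0,0,0],[0,0,-1,0.72,0,0,0],[0,0,-0.6,0.5,0,0,0],[0,0,0,0,0,0,0]]
  ]
}}

```text
time_s: 16.92
ee_pos: [522.0, 34.4, 267.9]
ee_rot: [-180.0, 0.1, -180.0]
force: [0.3, -0.1, -1.5]
gripper_width: 11.7
```

```bash
python3 arc.py; python3 lid.py n
```

```text
grasp [521.9  34.4 286.9] r 222.3 ang 50.4
scene 1668 [-0.001  0.766  0.643] lid 50.02 [532.8 113.7 195.1]
top 678 [-0.003  0.764  0.645] lid 49.85 [454.9  99.6 216.2]
```

Vision puts the lid at 50.0° and 49.9°. I'll hold for a few rows, then check once more.

>>> {"api": "move_arm", "payload": {
  "increments": [
    [[0,0,0,0,0,0,0],[0,0,0,0,0,0,0],[0,0,0,0,0,0,0],[0,0,0,0,0,0,0]]
  ]
}}

```text
time_s: 17.52
ee_pos: [522.0, 35.5, 268.8]
ee_rot: [-180.0, 0.2, -179.9]
force: [0.7, -0.2, -0.4]
gripper_width: 11.3
```

```bash
python3 arc.py; python3 lid.py o
```

```text
grasp [521.9  35.5 287.8] r 222.3 ang 50.8
scene 1655 [-0.001  0.77   0.638] lid 50.35 [532.3 113.9 195.9]
top 693 [-0.002  0.768  0.64 ] lid 50.21 [454.9 100.6 215.9]
```

View pics/oscene.png

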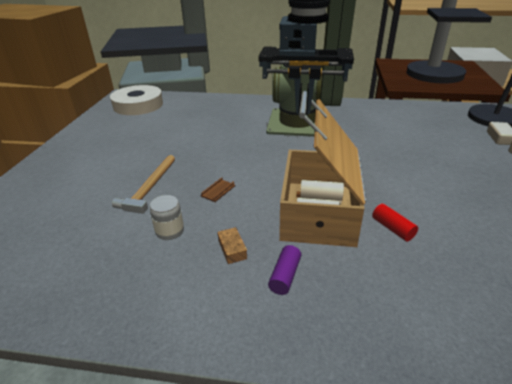

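The picture shows the gripper at (305,70) holding the bar, the lid ajar, the third cast on top in the box at (322,188), and the bystanders unmoved. Handing in.

```bash
python3 -c "
from workcell import job
print(job.job_done())"
```

```text
the job is handed in; nothing more can be done
None
```

The third cast is saddled on the two lower ones, and the arm is still holding the lid by its bar at about 50°. I handed the job in at about 17.6 s on the robot's clock.

- **Cast:** I lowered it until I felt contact, about 8 N, and only then let go. It lies lengthwise between the two lower casts, with its centre at y≈90.5 mm. The lower ones are about 7 mm out of line with each other (y≈94 and 86.5 mm), so I set it about midway between them.
- **Lid:** I brought it down pinched by the bar and hold it with 25 N. My last checks, after a short hold, gave 50.35° and 50.2° from the two cameras. The arm's own position gave 50.8°, because the grasp point works out about 2 mm further from the hinge than the nominal 220 mm. I relied on the cameras.
- **Drift:** the lid angle rose about 0.3° during that hold, and I did not correct it.
- **Tin, hammer and sanding block:** they look unmoved in the last picture, as do the purple and red look-alikes. I did not measure their positions.

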